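# Close the specimen canister with its double lid and lift off the outer cover

## Robot

A 6-joint arm with a two-finger parallel gripper is mounted at the origin on the work surface. World frame = base frame: x ahead of the robot, y to its left, z up, the work surface at z = 0. Lengths are in m, angles in rad, forces in N, time in s.
With the tool pointing down it reaches from about 0.225 to 0.875 m from the base axis. Payload 3.4 kg.
Tool frame: the origin (TCP) lies at the very end of the fingers, on their centre line; the grasp point (between the pads) lies behind it (manip.grasp_offset is the z of the grasp point in the tool frame, in m); z points along the fingers, y is the line along which they close (so a half turn about z gives the same grasp; the last joint's range is limited). The gripper opens to 85 mm and grips with 20 to 120 N. Pads are 22 mm wide; open, the fingers measure 114 mm over their backs; the gripper's body (76 mm by 85 mm) begins 54 mm behind the grasp point. The pads swing forward as they close: fully open they stand 13 mm farther back than shut.
Start: joints at [1.164, 0.276, 1.505, -0, 1.361, -0.121], TCP at [0.162, 0.552, 0.231] pointing down, gripper open.
Joint ranges: [-2.89, 2.89], [-0.75, 2.08], [0.22, 2.7], [-1.18, 4.32], [0.11, 2.71], [-2.7, 2.7]. Speed limits (rad/s): [2.57, 2.57, 3.14, 3.14, 3.14, 3.14].

## Interface

Orientations are given as a unit quaternion [w, x, y, z].
In Python, from rig import manip gives the robot as it stands.
- The arm moves only by the shell command python3 -m pendant 'ROWS' [FORCE]. ROWS is JSON, a list of rows, each an object of numbers: "dx", "dy", "dz": the shift along the tool's x, y, z in m; "rx", "ry", "rz": the turn, a rotation vector about the tool's x, y, z in degrees; "hand": the finger opening in m, from 0 to 0.0854. In form: [{"dx": .., "dy": .., "dz": .., "rx": .., "ry": .., "rz": .., "hand": ..}, ...]. A call has 1 to 12 rows; each row shifts and turns the commanded pose from where the row before left it, along the tool's axes as they then stand; what a row does not reach is not made up. A row lasts 1/12 s, in which the tool goes at most 41.7 mm and 7.16 degrees, less where a joint would pass 70% of its speed; a pose out of reach is approached as far as the arm can. A call is refused whole if a number of a shift passes 0.0417 or a number of a turn 7.16, either way. A call with a gripper value outside its range is refused whole. The fingers move at their own pace and stop on an object; FORCE is the grip in N (left out, the last holds). Time passes only in rows, so rows that do not move let the fingers close. It gives the time, the measured TCP pose, the force, the opening and the grip force at its end, in the units of the state.
- manip.get_state(): the state, without advancing time (a new reading comes with each control period).
- manip.get_image(name): name is "scene" or "side" or "wrist"; returns a dict with "frame" (384x512x3 uint8, red, green, blue), "fx", "fy", "cx", "cy" (pixels), "distortion" ([k1, k2, p1, p2, k3] as OpenCV has them; the pictures are not rectified), "position" and "attitude" of the camera in the world; the wrist camera has in their place "mount" (4x4, takes a point from camera to tool coordinates, whose origin is the TCP and whose axes are the flange's). Camera axes: x right, y up, looking along -z (the intrinsics and any distortion apply to the point x, -y, -z); pixel columns grow to the right and rows downward; lengths in m; the calibration is good to about 2 mm. A picture is of the moment at which its call begins: read the wrist's pose just before it. There is no depth.
- manip.sign_off(): hands the job in; it is judged then, once.
The state is a dict: "clock": time; "qpos": joint angles; "qd": joint speeds; "effort": joint torques, N m; "position": TCP position; "ee_rot": TCP orientation; "contact_force": force on the tool from outside, world axes, zero at the start; "moment": the same for the moment, N m; "width": finger opening in m; "gripper_force": force on a finger pad.
Only numpy, scipy, OpenCV 4.12 (cv2) and the standard library are available. Lean on these libraries where they do the work, as an engineer would, in place of code of your own. Each camera call takes 0.05 s, during which the arm holds its last target. There are 200 camera calls.

## Task

Take the spatula off the mouth of the steel canister and lay it flat in the white instrument tray. Then carry the nested double lid, both lids together by the inner lid's black knob, from its low stand to the canister, lower it until the inner lid is fully seated in the mouth, let go of the knob, grip the outer lid by its collar and raise it alone off the knob, leaving the inner lid seated. Finish holding the outer lid level in the air with its whole rim higher than the top of the knob; do not drop the lids onto the canister, and do not knock over the two vials.

Things in the scene. Friction and masses are not known exactly. Their poses are not given: they have to be found in the camera images.
- canister: Loose open round steel canister standing on the bench, 100 mm outside diameter (dark foot band 103), 92 mm inside diameter, 90 mm high, 1.3 kg. Origin: centre of its underside; z up to the mouth (rim at z = 90 mm).
- lid_stand: Low lid stand fixed to the bench: a grey plastic ring, 100 mm outside and 92 mm inside diameter, 30 mm high, on a 130 mm square foot 4 mm thick. At the start it carries the nested lids. Origin: centre of its underside, z up. Canister, stand and tray can be in any order from left to right.
- inner_lid: Aluminium inner lid, 250 g: flange 104 mm across, 6 thick, resting on the rim; plug below, 84 mm across, 14 deep, tapered to 70; on its axis an upright black knob, diameter 18 mm, top 72 mm above the origin, standing 32 mm out of the outer lid's collar: lifting it lifts both lids. Origin: centre of the flange's underside (seated: 90 mm above the canister's origin); z up.
- outer_lid: Steel outer lid, about 220 g, loose on the inner lid's flange: plate 120 mm across, 4 thick; skirt (inside diameter 112) hanging 14 mm below the plate; on top a round open collar, 52 mm outside, 40 inside, 30 high, around a hole. Origin: centre of the plate's underside (6 mm above the inner lid's origin when nested); z up; collar from z = 4 to 34 mm.
- spatula: Flat steel lab spatula, 190 mm long, about 70 g, lying across the canister's mouth, its middle near the mouth's centre. Handle 14 mm wide, 10 high from x = -90 to 40 mm, then a neck 8 wide, 5 high, and a blade 30 wide, 4 high that ends at x = 100. Origin: on the underside, near the balance point; x towards the blade, z up.
- tray: White open instrument tray fixed to the bench, 250 mm long (its x) by 110 mm wide (its y), 18 mm high, walls and floor 4 mm thick. Origin: centre of its underside; z up (inner floor at z = 4 mm).
- vial_a: Small capped sample vial, 28 mm in diameter and 55 mm high, standing to the robot's left between two of the task's places. Origin: centre of its underside, z up.
- vial_b: A like vial on the robot's right, 28 mm in diameter and 55 mm high. Origin: centre of its underside, z up.
Not all that is in view belongs to the job. Leave any red look-alike of the canister alone. Leave any red look-alike of the inner_lid alone.

How it is judged:
On the way, in this order (a step that is already met when the one before it is completed fails the run):
1. the spatula lies flat in the tray, let go (x of spatula in the frame of tray between -0.06 and 0.06 m and y of spatula in the frame of tray between -0.048 and 0.048 m and z of spatula in the frame of tray below 0.01 m and angle between spatula's own z axis and vertical below 0.06 rad and contact force between spatula and the fingers below 0.05 N and linear speed of spatula below 0.03 m/s), for 0.2 s.
2. the inner lid is fully seated in the canister's mouth with the outer lid still nested on it, and the knob is let go (horizontal distance between inner_lid and canister below 0.008 m and z of inner_lid in the frame of canister between 0.086 and 0.093 m and angle between inner_lid's own z axis and vertical below 0.05 rad and contact force between inner_lid and the fingers below 0.05 N and z of outer_lid in the frame of inner_lid below 0.01 m and horizontal distance between outer_lid and inner_lid below 0.008 m and angle between outer_lid's own z axis and vertical below 0.06 rad), for 0.2 s.
At the end, for the whole second after the job is handed in: Spatula flat and free in the tray; canister upright; inner lid untouched, still and seated (8 mm off-centre, 3 mm height, 0.05 rad); outer lid held still in the fingers, level within 0.2 rad, plate over 182 mm above the bench, touching neither inner lid nor canister (x of spatula in the frame of tray between -0.06 and 0.06 m and y of spatula in the frame of tray between -0.048 and 0.048 m and z of spatula in the frame of tray below 0.01 m and angle between spatula's own z axis and vertical below 0.06 rad and contact force between each of spatula, inner_lid and the fingers below 0.05 N and horizontal distance between inner_lid and canister below 0.008 m and z of inner_lid in the frame of canister between 0.086 and 0.093 m and angle between each of inner_lid, canister's own z axis and vertical below 0.05 rad and linear speed of inner_lid below 0.02 m/s and height (world z) of outer_lid above 0.182 m and angle between outer_lid's own z axis and vertical below 0.2 rad and contact force between outer_lid and the fingers above 0.8 N and contact force between outer_lid and inner_lid below 0.05 N and contact force between outer_lid and canister below 0.05 N and linear speed of outer_lid below 0.03 m/s); the arm keeps its last pose, push and grip.
It fails at once if the outer lid is lifted off the inner lid while the inner lid is not seated in the canister, or the inner lid comes up with it (z of outer_lid in the frame of inner_lid above 0.016 m and not (horizontal distance between inner_lid and canister below 0.01 m and z of inner_lid in the frame of canister below 0.096 m)).
It fails at once if the lids are let go while still clear of their seat (horizontal distance between inner_lid and lid_stand above 0.06 m and height (world z) of inner_lid above 0.102 m and contact force between inner_lid and the fingers below 0.02 N).
It fails at once if a vial is knocked over (angle between any of vial_a, vial_b's own z axis and vertical above 0.6 rad).
It also fails if it takes over 69 s, if anything falls off the work surface, if the arm or the gripper's body presses on something with over 40 N, if the wrist force passes 120 N, or if a joint passes its speed limit or range.

## Working session

There is one attempt and no reset: what is moved stays moved. The work goes in short steps, Python scripts to look and compute and a shell command to move; the robot and the scene stay as the last step left them, time stands still between calls to the robot, and variables do not carry over. Pictures are saved under pics/ and viewed, at most 10 in all, crops included, and the job is handed in when it is done.

```bash
ls; mkdir -p pics
python3 - <<'E'
from rig import manip
import cv2,json
print(manip.get_state(), manip.grasp_offset)
for n in ("scene","side"):
    d=manip.get_image(n); cv2.imwrite(f"pics/{n}0.png",d["frame"][:,:,::-1])
    print({k:v for k,v in d.items() if k!="frame"})
d=manip.get_image("wrist");cv2.imwrite("pics/wrist0.png",d["frame"][:,:,::-1]);print({k:v for k,v in d.items() if k!="frame"})
import numpy as np
a=[cv2.imread(f"pics/{n}0.png") for n in("scene","side")]
E
```

```text
pics
{'clock': 0.0, 'qpos': array([ 1.16402604e+00,  2.76586550e-01,  1.50614667e+00,  3.66279586e-05,
        1.36066374e+00, -1.21007872e-01]), 'qd': array([-2.87702534e-04, -1.72027373e-03,  2.89555406e-05, -5.31750262e-04,
       -5.66589146e-04, -9.52212954e-04]), 'effort': array([ 3.22952044e-03, -4.16778338e+01, -2.45807147e+01, -2.52422951e-04,
        1.12120082e-02, -2.95830807e-05]), 'position': array([0.16187516, 0.5512003 , 0.23043911]), 'ee_rot': array([-2.52603264e-04,  1.42399286e-01,  9.89808885e-01, -8.66254470e-04]), 'contact_force': array([ 0.2467951 , -0.70054072, -0.42456157]), 'moment': array([ 0.01745973, -0.0030003 ,  0.04059437]), 'gripper_force': 0.0, 'width': 0.0852539973537367} -0.0187
{'fx': 391.92714826962134, 'fy': 391.92714826962134, 'cx': 257.59736417105677, 'cy': 192.44235692496218, 'distortion': array([0.03855957, 0.        , 0.        , 0.        , 0.        ]), 'position': array([ 0.97699827, -0.28142745,  0.82323469]), 'attitude': array([0.84390351, 0.26467794, 0.13263641, 0.44741484])}
{'fx': 439.9924025881004, 'fy': 439.9924025881004, 'cx': 256.62205072771764, 'cy': 190.17520795457668, 'distortion': array([-0.09445395,  0.        ,  0.        ,  0.        ,  0.        ]), 'position': array([-0.03762276, -0.63148995,  0.73545444]), 'attitude': array([ 0.83453475,  0.41411545, -0.16991648, -0.32122972])}
{'fx': 310.6275488102523, 'fy': 310.6275488102523, 'cx': 250.83888535648705, 'cy': 187.58821794108337, 'distortion': array([0.0189612, 0.       , 0.       , 0.       , 0.       ]), 'mount': array([[ 3.38464236e-04,  9.53967373e-01,  2.99910213e-01,
         7.70211651e-02],
       [ 9.99999515e-01, -4.54591879e-05, -9.83952784e-04,
         7.37326951e-05],
       [-9.25025178e-04,  2.99910401e-01, -9.53966926e-01,
        -1.42812014e-01],
       [ 0.00000000e+00,  0.00000000e+00,  0.00000000e+00,
         1.00000000e+00]])}
```

View pics/scene0.png

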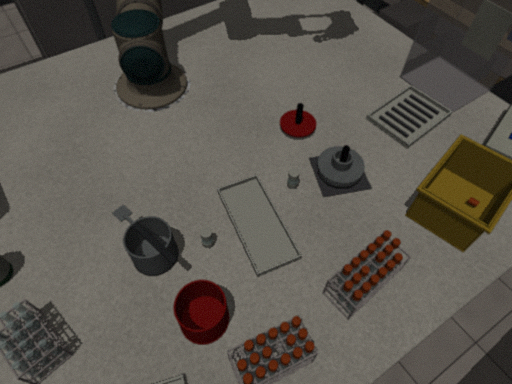

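View pics/side0.png

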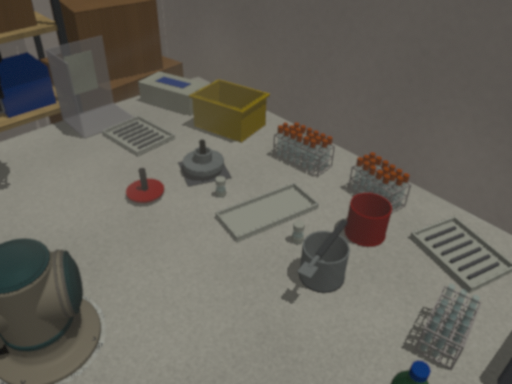

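The scene view shows the canister at about (152,245) with the spatula across it: blade (122,213), handle end (189,268). The tray corners are (219,190), (256,178), (299,258) and (259,273), the knob top is (346,150), and the vials are at (294,180) and (209,240). In the side view the knob top is (202,141), the canister is about (325,260), and the blade is (308,270).

```bash
cat > h.py <<'E'
import numpy as np, cv2
from scipy.spatial.transform import Rotation as R
from rig import manip
def rot(q): return R.from_quat(q,scalar_first=True).as_matrix()
def cam(name):
    s=manip.get_state(); d=manip.get_image(name)
    if name=="wrist":
        M=d["mount"]; T=rot(s["ee_rot"]); d["R"]=T@M[:3,:3]; d["p"]=s["position"]+T@M[:3,3]
    else: d["R"]=rot(d["attitude"]); d["p"]=np.array(d["position"])
    d["K"]=np.array([[d["fx"],0,d["cx"]],[0,d["fy"],d["cy"]],[0,0,1]])
    d["bgr"]=d["frame"][:,:,::-1].copy(); return d
def rays(d,px):
    n=cv2.undistortPoints(np.array(px,float).reshape(-1,1,2),d["K"],d["distortion"]).reshape(-1,2)
    v=np.c_[n[:,0],-n[:,1],-np.ones(len(n))]@d["R"].T
    return v/np.linalg.norm(v,axis=1)[:,None]
def onz(d,px,z):
    v=rays(d,px); return d["p"]+v*((z-d["p"][2])/v[:,2])[:,None]
def proj(d,P):
    c=(np.atleast_2d(P)-d["p"])@d["R"]; q=(c*[1,-1,-1])
    return cv2.projectPoints(q,np.zeros(3),np.zeros(3),d["K"],d["distortion"])[0].reshape(-1,2)
def tri(d1,p1,d2,p2):
    a=rays(d1,p1)[0];b=rays(d2,p2)[0]
    t=np.linalg.lstsq(np.c_[a,-b],d2["p"]-d1["p"],rcond=None)[0]
    A=d1["p"]+t[0]*a;B=d2["p"]+t[1]*b
    return (A+B)/2,np.linalg.norm(A-B)
E
python3 - <<'E'
from h import *
np.set_printoptions(precision=4,suppress=True)
a=cam("scene");b=cam("side")
print("blade",onz(a,[(122,213)],.09),"hend",onz(a,[(189,268)],.1))
print("tray",onz(a,[(219,190),(256,178),(299,258),(259,273)],.018))
print("traymid",onz(a,[(219,190),(256,178),(299,258),(259,273)],.018).mean(0))
print("knob",tri(a,[(346,149)],b,[(202,141)]))
print("vials",onz(a,[(294,174),(209,236)],.055), "red lid",onz(a,[(298,125)],.01),"redcan",onz(a,[(201,302)],.09))
print("can c",onz(a,[(149,236)],.09))
E
```

```text
blade [[ 0.4482 -0.2645  0.09  ]] hend [[ 0.6465 -0.2075  0.1   ]]
tray [[ 0.4674 -0.037   0.018 ]
 [ 0.488   0.0607  0.018 ]
 [ 0.7254  0.0154  0.018 ]
 [ 0.7047 -0.0788  0.018 ]]
traymid [ 0.5963 -0.0099  0.018 ]
knob (array([0.5862, 0.2577, 0.0996]), np.float64(0.0017279611692029987))
vials [[ 0.5523  0.1295  0.055 ]
 [ 0.5842 -0.1304  0.055 ]] red lid [[0.3944 0.2695 0.01  ]] redcan [[ 0.7153 -0.2208  0.09  ]]
can c [[ 0.532  -0.2409  0.09  ]]
```

```bash
python3 -m pendant '[{"dx":-0.024,"dy":-0.0273,"dz":0.001,"hand":0.05},{"dx":-0.024,"dy":-0.0273,"dz":0.001},{"dx":-0.024,"dy":-0.0273,"dz":0.001},{"dx":-0.024,"dy":-0.0273,"dz":0.001},{"dx":-0.024,"dy":-0.0273,"dz":0.001},{"dx":-0.024,"dy":-0.0273,"dz":0.001},{"dx":-0.024,"dy":-0.0273,"dz":0.001},{"dx":-0.024,"dy":-0.0273,"dz":0.001},{"dx":-0.024,"dy":-0.0273,"dz":0.001},{"dx":-0.024,"dy":-0.0273,"dz":0.001},{"dx":-0.024,"dy":-0.0273,"dz":0.001},{"dx":-0.024,"dy":-0.0273,"dz":0.001}]'
python3 -m pendant '[{"dx":-0.024,"dy":-0.0273,"dz":0.001},{"dx":-0.024,"dy":-0.0273,"dz":0.001},{"dx":-0.024,"dy":-0.0273,"dz":0.001},{"dx":-0.024,"dy":-0.0273,"dz":0.001},{"dx":-0.024,"dy":-0.0273,"dz":0.001},{"dx":-0.024,"dy":-0.0273,"dz":0.001},{"dx":-0.024,"dy":-0.0273,"dz":0.001},{"dx":-0.024,"dy":-0.0273,"dz":0.001},{"dx":-0.024,"dy":-0.0273,"dz":0.001},{"dx":-0.024,"dy":-0.0273,"dz":0.001},{"dx":-0.024,"dy":-0.0273,"dz":0.001},{"dx":-0.024,"dy":-0.0273,"dz":0.001}]'
python3 -m pendant '[{"rz":7},{"rz":7},{"rz":7},{"rz":7},{"rz":7},{"rz":7},{"rz":7},{"rz":7},{"rz":7},{"rz":7},{"rz":7},{"rz":7}]'
python3 -m pendant '[{"rz":7},{"rz":7},{"rz":7},{"rz":7},{"rz":7},{"rz":7},{"rz":7},{"rz":7},{"rz":7},{}]'
python3 - <<'E'
from h import *
d=cam("wrist");cv2.imwrite("pics/w1.png",d["bgr"]); np.savez("w1.npz",**{k:d[k] for k in("R","p","K","distortion","bgr")})
print(manip.get_state()["qpos"],d["p"])
E
```

```text
[ 1.16400059e+00  2.76162500e-01  1.50532892e+00  1.77638005e-06
  1.36066844e+00 -1.21006784e-01] [0.0881999  0.57336817 0.37371974]invalid input
invalid input
invalid input
invalid input
```

View pics/w1.png

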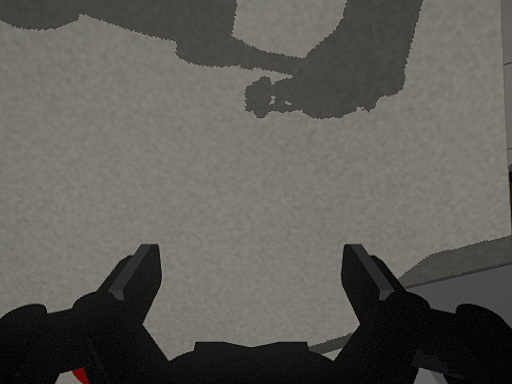

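The wrist picture shows only bare bench, because the calls were refused and the arm didn't move. Each row probably needs all seven keys.

```bash
python3 -m pendant '[{"dx":-0.024,"dy":-0.0273,"dz":0.001,"rx":0,"ry":0,"rz":0,"hand":0.05}]'
```

```text
clock: 0.38
position: [0.1764, 0.5234, 0.23]
ee_rot: [-0.001, 0.141, 0.99, 0.003]
contact_force: [2.0, 0.4, 0.7]
width: 0.0752
gripper_force: 0.0
```

```bash
python3 -m pendant '[{"dx":-0.024,"dy":-0.0273,"dz":0.001,"rx":0,"ry":0,"rz":0,"hand":0.05},{"dx":-0.024,"dy":-0.0273,"dz":0.001,"rx":0,"ry":0,"rz":0,"hand":0.05},{"dx":-0.024,"dy":-0.0273,"dz":0.001,"rx":0,"ry":0,"rz":0,"hand":0.05},{"dx":-0.024,"dy":-0.0273,"dz":0.001,"rx":0,"ry":0,"rz":0,"hand":0.05},{"dx":-0.024,"dy":-0.0273,"dz":0.001,"rx":0,"ry":0,"rz":0,"hand":0.05},{"dx":-0.024,"dy":-0.0273,"dz":0.001,"rx":0,"ry":0,"rz":0,"hand":0.05},{"dx":-0.024,"dy":-0.0273,"dz":0.001,"rx":0,"ry":0,"rz":0,"hand":0.05},{"dx":-0.024,"dy":-0.0273,"dz":0.001,"rx":0,"ry":0,"rz":0,"hand":0.05},{"dx":-0.024,"dy":-0.0273,"dz":0.001,"rx":0,"ry":0,"rz":0,"hand":0.05},{"dx":-0.024,"dy":-0.0273,"dz":0.001,"rx":0,"ry":0,"rz":0,"hand":0.05},{"dx":-0.024,"dy":-0.0273,"dz":0.001,"rx":0,"ry":0,"rz":0,"hand":0.05}]'
python3 -m pendant '[{"dx":-0.024,"dy":-0.0273,"dz":0.001,"rx":0,"ry":0,"rz":0,"hand":0.05},{"dx":-0.024,"dy":-0.0273,"dz":0.001,"rx":0,"ry":0,"rz":0,"hand":0.05},{"dx":-0.024,"dy":-0.0273,"dz":0.001,"rx":0,"ry":0,"rz":0,"hand":0.05},{"dx":-0.024,"dy":-0.0273,"dz":0.001,"rx":0,"ry":0,"rz":0,"hand":0.05},{"dx":-0.024,"dy":-0.0273,"dz":0.001,"rx":0,"ry":0,"rz":0,"hand":0.05},{"dx":-0.024,"dy":-0.0273,"dz":0.001,"rx":0,"ry":0,"rz":0,"hand":0.05},{"dx":-0.024,"dy":-0.0273,"dz":0.001,"rx":0,"ry":0,"rz":0,"hand":0.05},{"dx":-0.024,"dy":-0.0273,"dz":0.001,"rx":0,"ry":0,"rz":0,"hand":0.05},{"dx":-0.024,"dy":-0.0273,"dz":0.001,"rx":0,"ry":0,"rz":0,"hand":0.05},{"dx":-0.024,"dy":-0.0273,"dz":0.001,"rx":0,"ry":0,"rz":0,"hand":0.05},{"dx":-0.024,"dy":-0.0273,"dz":0.001,"rx":0,"ry":0,"rz":0,"hand":0.05},{"dx":-0.024,"dy":-0.0273,"dz":0.001,"rx":0,"ry":0,"rz":0,"hand":0.05}]'
python3 -m pendant '[{"dx":0,"dy":0,"dz":0,"rx":0,"ry":0,"rz":7,"hand":0.05},{"dx":0,"dy":0,"dz":0,"rx":0,"ry":0,"rz":7,"hand":0.05},{"dx":0,"dy":0,"dz":0,"rx":0,"ry":0,"rz":7,"hand":0.05},{"dx":0,"dy":0,"dz":0,"rx":0,"ry":0,"rz":7,"hand":0.05},{"dx":0,"dy":0,"dz":0,"rx":0,"ry":0,"rz":7,"hand":0.05},{"dx":0,"dy":0,"dz":0,"rx":0,"ry":0,"rz":7,"hand":0.05},{"dx":0,"dy":0,"dz":0,"rx":0,"ry":0,"rz":7,"hand":0.05},{"dx":0,"dy":0,"dz":0,"rx":0,"ry":0,"rz":7,"hand":0.05},{"dx":0,"dy":0,"dz":0,"rx":0,"ry":0,"rz":7,"hand":0.05},{"dx":0,"dy":0,"dz":0,"rx":0,"ry":0,"rz":7,"hand":0.05},{"dx":0,"dy":0,"dz":0,"rx":0,"ry":0,"rz":7,"hand":0.05},{"dx":0,"dy":0,"dz":0,"rx":0,"ry":0,"rz":7,"hand":0.05}]'
python3 -m pendant '[{"dx":0,"dy":0,"dz":0,"rx":0,"ry":0,"rz":7,"hand":0.05},{"dx":0,"dy":0,"dz":0,"rx":0,"ry":0,"rz":7,"hand":0.05},{"dx":0,"dy":0,"dz":0,"rx":0,"ry":0,"rz":7,"hand":0.05},{"dx":0,"dy":0,"dz":0,"rx":0,"ry":0,"rz":7,"hand":0.05},{"dx":0,"dy":0,"dz":0,"rx":0,"ry":0,"rz":7,"hand":0.05},{"dx":0,"dy":0,"dz":0,"rx":0,"ry":0,"rz":7,"hand":0.05},{"dx":0,"dy":0,"dz":0,"rx":0,"ry":0,"rz":7,"hand":0.05},{"dx":0,"dy":0,"dz":0,"rx":0,"ry":0,"rz":7,"hand":0.05},{"dx":0,"dy":0,"dz":0,"rx":0,"ry":0,"rz":7,"hand":0.05},{"dx":0,"dy":0,"dz":0,"rx":0,"ry":0,"rz":0,"hand":0.05}]'
python3 - <<'E'
from h import *
d=cam("wrist");cv2.imwrite("pics/w2.png",d["bgr"]); np.savez("w2.npz",**{k:d[k] for k in("R","p","K","distortion","bgr")})
print(manip.get_state()["qpos"],d["p"])
E
```

```text
clock: 1.3
position: [0.3464, 0.1546, 0.2195]
ee_rot: [0.0, 0.142, 0.99, 0.0]
contact_force: [0.7, 0.9, -0.7]
width: 0.05
gripper_force: 0.0
clock: 2.3
position: [0.5305, -0.2411, 0.2071]
ee_rot: [0.0, 0.143, 0.99, 0.0]
contact_force: [-0.1, 0.6, 0.4]
width: 0.0501
gripper_force: 0.0
clock: 3.3
position: [0.53, -0.2393, 0.2072]
ee_rot: [-0.0, 0.77, 0.638, 0.0]
contact_force: [0.7, -0.5, 0.2]
width: 0.0498
gripper_force: 0.0
clock: 4.13
position: [0.53, -0.2393, 0.2072]
ee_rot: [-0.0, 0.99, 0.144, -0.0]
contact_force: [0.3, -0.4, 0.4]
width: 0.0501
gripper_force: 0.0
[-5.43736729e-01  2.99885411e-01  1.53107836e+00  9.41554159e-05
  1.31077723e+00  7.34376237e-01] [ 0.60339508 -0.21732409  0.3499999 ]
```

View pics/w2.png

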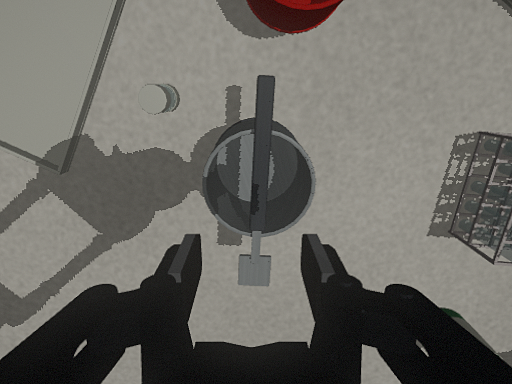

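The wrist view shows the canister mouth with its outer rim at columns 203–316 and rows 128–236. The spatula handle runs from (266,76) down to the neck at (256,232), and the blade tip is at (254,286). Vial_b's cap is at (153,99).

Run:
```python
from h import *
np.set_printoptions(precision=4,suppress=True)
d=np.load("w2.npz")
rim=onz(d,[(203,184),(316,184),(259.5,236),(230,230),(297,225)],.09); print(rim)
from scipy.optimize import least_squares
f=least_squares(lambda c:np.linalg.norm(rim[:,:2]-c[:2],axis=1)-c[2],[.53,-.24,.05]);print("circle",f.x,f.fun)
top=onz(d,[(265.5,75)],.1)[0];neck=onz(d,[(256,235)],.095)[0];tip=onz(d,[(254.5,286)],.094)[0]
print(top,neck,tip,np.linalg.norm(top-tip))
u=(tip-top)[:2];print("yaw",np.degrees(np.arctan2(u[1],u[0])),"origin",top[:2]+u/np.linalg.norm(u)*.09,tip[:2]-u/np.linalg.norm(u)*.1)
print("vialb",onz(d,[(153,99)],.055),"traycorner",onz(d,[(64,170),(124,0)],.018))
# handle edges
print(onz(d,[(257,80),(275,80),(254,180),(271,180)],.1))
```

```text
[[ 0.5161 -0.1993  0.09  ]
 [ 0.5443 -0.2939  0.09  ]
 [ 0.4823 -0.2613  0.09  ]
 [ 0.4804 -0.2336  0.09  ]
 [ 0.5026 -0.2908  0.09  ]]
circle [ 0.5286 -0.2473  0.0496] [ 0.     -0.0004 -0.0012  0.0005  0.0011]
[ 0.6166 -0.2247  0.1   ] [ 0.4847 -0.2571  0.095 ] [ 0.4324 -0.2714  0.094 ] 0.19011035493226736
yaw -165.7515538569314 origin [ 0.5293 -0.2468] [ 0.5293 -0.2468]
vialb [[ 0.57   -0.1339  0.055 ]] traycorner [[ 0.4642 -0.045   0.018 ]
 [ 0.6455 -0.0808  0.018 ]]
[[ 0.6113 -0.2195  0.1   ]
 [ 0.6152 -0.2326  0.1   ]
 [ 0.535  -0.2401  0.1   ]
 [ 0.5391 -0.2537  0.1   ]]
```

```bash
python3 -m pendant '[{"dx":-0.0032,"dy":0.0071,"dz":0,"rx":0,"ry":0,"rz":2.3,"hand":0.05},{"dx":0,"dy":0,"dz":0.035,"rx":0,"ry":0,"rz":0,"hand":0.05},{"dx":0,"dy":0,"dz":0.035,"rx":0,"ry":0,"rz":0,"hand":0.05},{"dx":0,"dy":0,"dz":0.03,"rx":0,"ry":0,"rz":0,"hand":0.05},{"dx":0,"dy":0,"dz":0.0185,"rx":0,"ry":0,"rz":0,"hand":0.05},{"dx":0,"dy":0,"dz":0,"rx":0,"ry":0,"rz":0,"hand":0.05},{"dx":0,"dy":0,"dz":0,"rx":0,"ry":0,"rz":0,"hand":0},{"dx":0,"dy":0,"dz":0,"rx":0,"ry":0,"rz":0,"hand":0},{"dx":0,"dy":0,"dz":0,"rx":0,"ry":0,"rz":0,"hand":0},{"dx":0,"dy":0,"dz":0,"rx":0,"ry":0,"rz":0,"hand":0},{"dx":0,"dy":0,"dz":0,"rx":0,"ry":0,"rz":0,"hand":0},{"dx":0,"dy":0,"dz":0,"rx":0,"ry":0,"rz":0,"hand":0}]' 40
```

```text
clock: 5.18
position: [0.5304, -0.2478, 0.0908]
ee_rot: [0.001, 0.992, 0.125, 0.002]
contact_force: [-0.1, 0.8, 7.4]
width: 0.0127
gripper_force: 43.1
```

```bash
python3 -m pendant '[{"dx":0,"dy":0,"dz":-0.02,"rx":0,"ry":0,"rz":0,"hand":0},{"dx":0,"dy":0,"dz":-0.03,"rx":0,"ry":0,"rz":0,"hand":0},{"dx":0,"dy":0,"dz":0,"rx":0,"ry":0,"rz":0,"hand":0}]'
python3 -m pendant '[{"dx":0.0176,"dy":-0.0301,"dz":0,"rx":0,"ry":0,"rz":0,"hand":0},{"dx":0.0176,"dy":-0.0301,"dz":0,"rx":0,"ry":0,"rz":0,"hand":0},{"dx":0.0176,"dy":-0.0301,"dz":0,"rx":0,"ry":0,"rz":0,"hand":0},{"dx":0.0176,"dy":-0.0301,"dz":0,"rx":0,"ry":0,"rz":0,"hand":0},{"dx":0.0176,"dy":-0.0301,"dz":0,"rx":0,"ry":0,"rz":0,"hand":0},{"dx":0.0176,"dy":-0.0301,"dz":0,"rx":0,"ry":0,"rz":0,"hand":0},{"dx":0.0176,"dy":-0.0301,"dz":0,"rx":0,"ry":0,"rz":0,"hand":0},{"dx":0,"dy":0,"dz":0,"rx":0,"ry":0,"rz":6.3,"hand":0},{"dx":0,"dy":0,"dz":0,"rx":0,"ry":0,"rz":6.3,"hand":0},{"dx":0,"dy":0,"dz":0,"rx":0,"ry":0,"rz":6.3,"hand":0},{"dx":0,"dy":0,"dz":0,"rx":0,"ry":0,"rz":6.3,"hand":0},{"dx":0,"dy":0,"dz":0,"rx":0,"ry":0,"rz":0,"hand":0}]'
python3 - <<'E'
from h import *
d=cam("wrist");cv2.imwrite("pics/w3.png",d["bgr"]); np.savez("w3.npz",**{k:d[k] for k in("R","p","K","distortion","bgr")})
s=cam("side");a=cam("scene")
cv2.imwrite("pics/s3.png",np.hstack([d["bgr"],cv2.resize(s["bgr"][120:300,180:400],(440,360),interpolation=2)[:,:]] if 0 else [d["bgr"][:, :],np.vstack([s["bgr"][130:322,150:406],a["bgr"][100:292,140:396]])]))
E
```

```text
clock: 5.43
position: [0.5318, -0.2487, 0.144]
ee_rot: [0.003, 0.992, 0.125, 0.004]
contact_force: [1.3, -0.7, 0.1]
width: 0.0123
gripper_force: 42.2
clock: 6.43
position: [0.5959, -0.0121, 0.1385]
ee_rot: [-0.0, 0.995, -0.095, -0.0]
contact_force: [-0.0, -0.3, -1.1]
width: 0.0123
gripper_force: 42.2
```

View pics/s3.png

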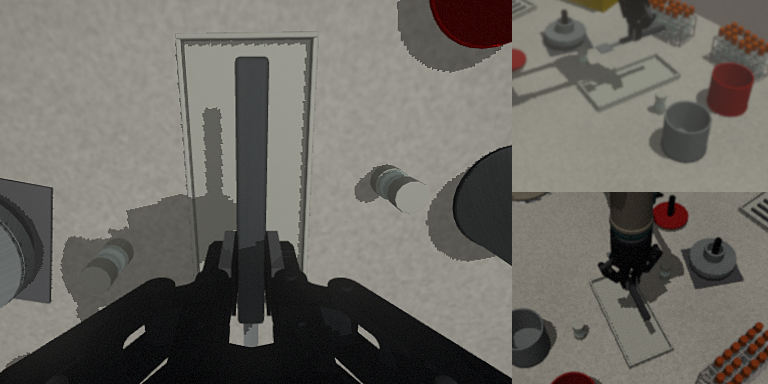

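The wrist view shows the handle held between the fingers, running along the tray, with its far end at (236–269, 57). The tray's far edge is at row 37 with corners (177,37) and (318,36). The side inset shows the spatula is roughly level.

Run:
```python
from h import *
np.set_printoptions(precision=4,suppress=True)
d=np.load("w3.npz"); s=manip.get_state(); t=s["position"]; T=rot(s["ee_rot"]); print(t,T[:,0])
for z in(.139,.144,.149,.154):
    p=onz(d,[(236,57),(269,57),(237,300),(267,300)],z); print(z,((p-t)@T)[:,:2].round(4).tolist())
c=onz(d,[(177,37),(318,36)],.018);print(c,np.linalg.norm(c[0]-c[1]))
v=(c[0]-c[1])[:2];v/=np.linalg.norm(v); x=np.array([v[1],-v[0]])
print("yaw",np.degrees(np.arctan2(x[1],x[0])),"centre",c.mean(0)[:2]-.125*x)
a=cam("scene")
```

```text
[ 0.5961 -0.0124  0.1387] [ 0.9825 -0.1863 -0.0002]
0.139 [[0.0894, -0.0065], [0.0894, 0.0074], [-0.0322, -0.0081], [-0.0323, 0.0081]]
0.144 [[0.0889, -0.0063], [0.0889, 0.0072], [-0.0284, -0.0078], [-0.0284, 0.0078]]
0.149 [[0.0885, -0.0061], [0.0884, 0.0069], [-0.0246, -0.0076], [-0.0246, 0.0075]]
0.154 [[0.088, -0.0058], [0.088, 0.0066], [-0.0208, -0.0073], [-0.0208, 0.0072]]
[[ 0.7193  0.0222  0.018 ]
 [ 0.6995 -0.0841  0.018 ]] 0.1081327128518996
yaw -10.550377002115077 centre [ 0.5865 -0.0081]
```

```bash
python3 -m pendant '[{"dx":-0.002,"dy":0,"dz":0.035,"rx":0,"ry":0,"rz":0,"hand":0},{"dx":0,"dy":0,"dz":0.035,"rx":0,"ry":0,"rz":0,"hand":0},{"dx":0,"dy":0,"dz":0.03,"rx":0,"ry":0,"rz":0,"hand":0},{"dx":0,"dy":0,"dz":0.016,"rx":0,"ry":0,"rz":0,"hand":0},{"dx":0,"dy":0,"dz":0.004,"rx":0,"ry":0,"rz":0,"hand":0},{"dx":0,"dy":0,"dz":0.003,"rx":0,"ry":0,"rz":0,"hand":0},{"dx":0,"dy":0,"dz":0,"rx":0,"ry":0,"rz":0,"hand":0}]'
python3 -m pendant '[{"dx":0,"dy":0,"dz":0.003,"rx":0,"ry":0,"rz":0,"hand":0},{"dx":0,"dy":0,"dz":0,"rx":0,"ry":0,"rz":0,"hand":0}]'
```

```text
clock: 7.22
position: [0.5949, -0.0122, 0.0161]
ee_rot: [-0.0, 0.996, -0.095, 0.0]
contact_force: [0.4, -0.2, -1.1]
width: 0.0125
gripper_force: 42.2
clock: 7.38
position: [0.5953, -0.0122, 0.0139]
ee_rot: [-0.0, 0.996, -0.095, 0.001]
contact_force: [0.2, 0.3, -0.2]
width: 0.0124
gripper_force: 42.2
```

```bash
python3 -m pendant '[{"dx":0,"dy":0,"dz":0.003,"rx":0,"ry":0,"rz":0,"hand":0},{"dx":0,"dy":0,"dz":0,"rx":0,"ry":0,"rz":0,"hand":0}]'
python3 -m pendant '[{"dx":0,"dy":0,"dz":0.003,"rx":0,"ry":0,"rz":0,"hand":0},{"dx":0,"dy":0,"dz":0,"rx":0,"ry":0,"rz":0,"hand":0}]'
```

```text
clock: 7.55
position: [0.5945, -0.012, 0.0102]
ee_rot: [-0.0, 0.996, -0.095, 0.0]
contact_force: [-0.8, 0.0, -0.7]
width: 0.0123
gripper_force: 42.2
clock: 7.72
position: [0.5941, -0.012, 0.0066]
ee_rot: [-0.0, 0.996, -0.095, -0.0]
contact_force: [-0.6, 0.0, -1.1]
width: 0.0123
gripper_force: 42.2
```

```bash
python3 -m pendant '[{"dx":0,"dy":0,"dz":0.0015,"rx":0,"ry":0,"rz":0,"hand":0},{"dx":0,"dy":0,"dz":0,"rx":0,"ry":0,"rz":0,"hand":0}]'
python3 -m pendant '[{"dx":0,"dy":0,"dz":0,"rx":0,"ry":0,"rz":0,"hand":0.03},{"dx":0,"dy":0,"dz":0,"rx":0,"ry":0,"rz":0,"hand":0.03},{"dx":0,"dy":0,"dz":0,"rx":0,"ry":0,"rz":0,"hand":0.03},{"dx":0,"dy":0,"dz":-0.02,"rx":0,"ry":0,"rz":0,"hand":0.03},{"dx":0,"dy":0,"dz":-0.041,"rx":0,"ry":0,"rz":0,"hand":0.05},{"dx":0,"dy":0,"dz":-0.041,"rx":0,"ry":0,"rz":0,"hand":0.07},{"dx":0,"dy":0,"dz":-0.041,"rx":0,"ry":0,"rz":0,"hand":0.07},{"dx":0,"dy":0,"dz":-0.041,"rx":0,"ry":0,"rz":0,"hand":0.07},{"dx":0,"dy":0,"dz":0,"rx":0,"ry":0,"rz":0,"hand":0.07}]'
python3 - <<'E'
from h import *
d=cam("wrist"); np.savez("w4.npz",**{k:d[k] for k in("R","p","K","distortion","bgr")})
s=cam("scene");np.savez("sc4.npz",**{k:s[k] for k in("R","p","K","distortion","bgr")})
e=cam("side");np.savez("sd4.npz",**{k:e[k] for k in("R","p","K","distortion","bgr")})
cv2.imwrite("pics/w4.png",np.hstack([d["bgr"],np.vstack([e["bgr"][130:322,150:406],s["bgr"][100:292,140:396]])]))
E
```

```text
clock: 7.88
position: [0.5942, -0.012, 0.0051]
ee_rot: [-0.0, 0.996, -0.095, -0.0]
contact_force: [0.1, 0.5, -1.4]
width: 0.0125
gripper_force: 42.2
clock: 8.63
position: [0.5994, -0.0126, 0.1988]
ee_rot: [0.0, 0.995, -0.095, 0.009]
contact_force: [1.1, -0.4, 0.9]
width: 0.0699
gripper_force: 0.0
```

View pics/w4.png

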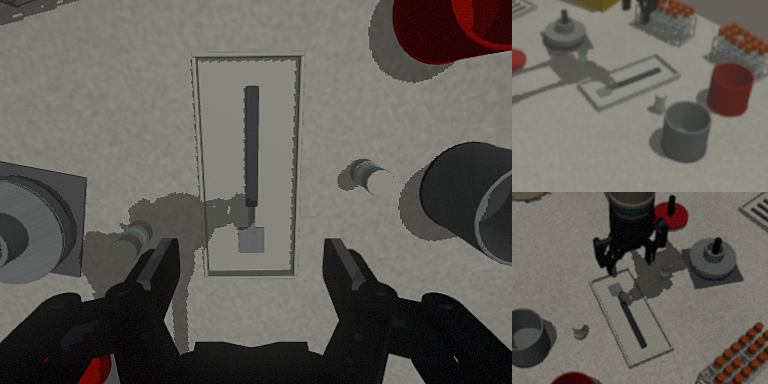

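The spatula lies in the tray: handle end at (251,86), blade tip at (251,252), inside the tray's inner area (rows 58–272). Vial_b is standing. Next is a close look at the lids.

```bash
python3 -m pendant '[{"dx":-0.0091,"dy":-0.0375,"dz":0,"rx":0,"ry":0,"rz":0,"hand":0.05},{"dx":-0.0091,"dy":-0.0375,"dz":0,"rx":0,"ry":0,"rz":0,"hand":0.05},{"dx":-0.0091,"dy":-0.0375,"dz":0,"rx":0,"ry":0,"rz":0,"hand":0.05},{"dx":-0.0091,"dy":-0.0375,"dz":0,"rx":0,"ry":0,"rz":0,"hand":0.05},{"dx":-0.0091,"dy":-0.0375,"dz":0,"rx":0,"ry":0,"rz":0,"hand":0.05},{"dx":-0.0091,"dy":-0.0375,"dz":0,"rx":0,"ry":0,"rz":0,"hand":0.05},{"dx":-0.0091,"dy":-0.0375,"dz":0,"rx":0,"ry":0,"rz":0,"hand":0.05},{"dx":0,"dy":0,"dz":0,"rx":0,"ry":0,"rz":0,"hand":0.05},{"dx":0,"dy":0,"dz":0,"rx":0,"ry":0,"rz":0,"hand":0.05}]'
python3 - <<'E'
from h import *
np.set_printoptions(precision=4,suppress=True)
a=np.load("w4.npz")
h,t=onz(a,[(251.5,86)],.014)[0],onz(a,[(251,252)],.008)[0];u=(t-h)/np.linalg.norm(t-h);print("spat len",np.linalg.norm(t-h),"origin",h+u*.09)
d=cam("wrist"); np.savez("w5.npz",**{k:d[k] for k in("R","p","K","distortion","bgr")})
cv2.imwrite("pics/w5.png",d["bgr"]);print(manip.get_state()["qpos"])
E
```

```text
clock: 9.53
position: [0.5795, 0.2594, 0.1864]
ee_rot: [0.001, 0.996, -0.093, -0.002]
contact_force: [-0.6, -0.1, 0.1]
width: 0.0499
gripper_force: 0.0
spat len 0.18875880258702094 origin [ 0.5928 -0.0112  0.0111]
[ 0.3092  0.3934  1.4387 -0.0008  1.3143  2.0681]
```

View pics/w5.png

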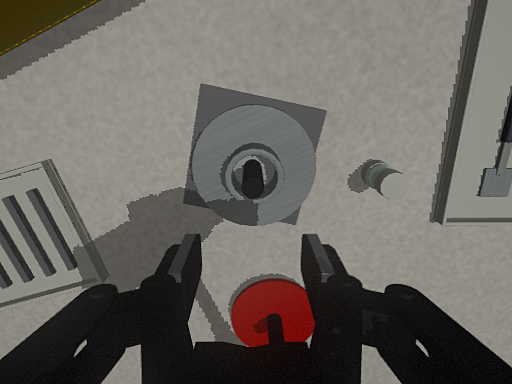

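The wrist view shows the outer lid plate at columns 190–316 and rows 104–227. The collar is at columns 224–285, and the knob is black with its top at about (253,185). The red look-alike lid is below at (275,315).

Run:
```python
from h import *
from scipy.optimize import least_squares
np.set_printoptions(precision=4,suppress=True)
d=np.load("w5.npz")
def fit(px,z):
    p=onz(d,px,z)[:,:2];f=least_squares(lambda c:np.linalg.norm(p-c[:2],axis=1)-c[2],[.58,.25,.05]);print(z,f.x,f.fun)
fit([(190,165),(316,165),(253,104),(253,227)],.04)
fit([(224,172),(285,172),(254,142),(254,199)],.07)
g=cv2.cvtColor(d["bgr"],6)[140:210,215:295]
m=(g<35).astype(np.uint8); n,l,s,c=cv2.connectedComponentsWithStats(m)
for i in range(1,n):
    if s[i,4]>100: print(s[i]+[215,140,0,0,0],c[i]+[215,140])
print("top",onz(d,[(252.5,188)],.102)); s=manip.get_state(); print(s["position"],rot(s["ee_rot"])[:,0])
```

```text
0.04 [0.5821 0.2568 0.0603] [-0.0001 -0.0001  0.0001  0.0001]
0.07 [0.5878 0.2546 0.0258] [ 0.0005  0.0005 -0.0005 -0.0005]
[241 160  23  38 648] [252.216  179.0787]
top [[0.5834 0.2574 0.102 ]]
[0.5799 0.2578 0.1868] [ 0.9824 -0.1868 -0.0038]
```

```bash
python3 -m pendant '[{"dx":0.0042,"dy":0,"dz":0.02,"rx":0,"ry":0,"rz":0,"hand":0.05},{"dx":0,"dy":0,"dz":0.035,"rx":0,"ry":0,"rz":0,"hand":0.05},{"dx":0,"dy":0,"dz":0.035,"rx":0,"ry":0,"rz":0,"hand":0.05},{"dx":0,"dy":0,"dz":0.022,"rx":0,"ry":0,"rz":0,"hand":0.05},{"dx":0,"dy":0,"dz":0,"rx":0,"ry":0,"rz":0,"hand":0.05},{"dx":0,"dy":0,"dz":0,"rx":0,"ry":0,"rz":0,"hand":0.05}]' 80
python3 -m pendant '[{"dx":0,"dy":0,"dz":0,"rx":0,"ry":0,"rz":0,"hand":0},{"dx":0,"dy":0,"dz":0,"rx":0,"ry":0,"rz":0,"hand":0},{"dx":0,"dy":0,"dz":0,"rx":0,"ry":0,"rz":0,"hand":0},{"dx":0,"dy":0,"dz":0,"rx":0,"ry":0,"rz":0,"hand":0},{"dx":0,"dy":0,"dz":0,"rx":0,"ry":0,"rz":0,"hand":0},{"dx":0,"dy":0,"dz":0,"rx":0,"ry":0,"rz":0,"hand":0}]' 80
```

```text
clock: 10.08
position: [0.5844, 0.2549, 0.0756]
ee_rot: [0.001, 0.995, -0.096, -0.002]
contact_force: [0.2, -0.5, 0.5]
width: 0.0501
gripper_force: 0.0
clock: 10.58
position: [0.5868, 0.2568, 0.0797]
ee_rot: [-0.0, 0.996, -0.095, 0.002]
contact_force: [0.6, -2.7, 5.8]
width: 0.0156
gripper_force: 78.4
```

```bash
python3 -m pendant '[{"dx":0,"dy":0,"dz":-0.005,"rx":0,"ry":0,"rz":0,"hand":0},{"dx":0,"dy":0,"dz":-0.01,"rx":0,"ry":0,"rz":0,"hand":0},{"dx":0,"dy":0,"dz":-0.02,"rx":0,"ry":0,"rz":0,"hand":0},{"dx":0,"dy":0,"dz":-0.025,"rx":0,"ry":0,"rz":0,"hand":0},{"dx":0,"dy":0,"dz":-0.025,"rx":0,"ry":0,"rz":0,"hand":0},{"dx":0,"dy":0,"dz":-0.02,"rx":0,"ry":0,"rz":0,"hand":0},{"dx":0,"dy":0,"dz":-0.01,"rx":0,"ry":0,"rz":0,"hand":0},{"dx":0,"dy":0,"dz":0,"rx":0,"ry":0,"rz":0,"hand":0},{"dx":0,"dy":0,"dz":0,"rx":0,"ry":0,"rz":0,"hand":0}]'
python3 - <<'E'
from h import *
d=cam("wrist"); np.savez("w6.npz",**{k:d[k] for k in("R","p","K","distortion","bgr")})
s=cam("side");a=cam("scene");np.savez("sd6.npz",**{k:s[k] for k in("R","p","K","distortion","bgr")});np.savez("sc6.npz",**{k:a[k] for k in("R","p","K","distortion","bgr")})
f=lambda im:cv2.resize(im,(256,192))
cv2.imwrite("pics/w6.png",np.hstack([d["bgr"],np.vstack([s["bgr"][70:262,130:386],a["bgr"][80:272,210:466]])]))
st=manip.get_state();print(st["position"],st["contact_force"])
E
```

```text
clock: 11.33
position: [0.5849, 0.2571, 0.1921]
ee_rot: [-0.0, 0.996, -0.095, -0.0]
contact_force: [0.1, 0.9, -5.3]
width: 0.0156
gripper_force: 78.3
[0.58409705 0.25668751 0.19018543] [ 0.32998283 -0.27616231 -4.27436365]
```

View pics/w6.png

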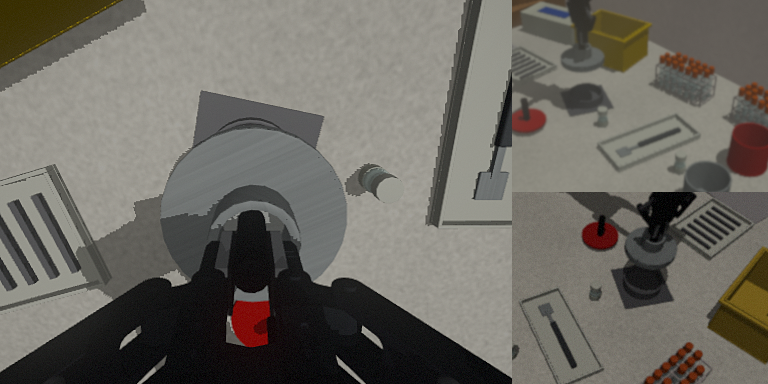

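The wrist view shows both lids hanging together. The plate spans columns 160–347 with its top edge at row 124, and the stand's foot is empty behind it. The insets show the lids looking level, and both vials standing.

Run:
```python
from h import *
from scipy.optimize import least_squares
np.set_printoptions(precision=4,suppress=True)
d=np.load("w6.npz"); s=manip.get_state(); t=s["position"];T=rot(s["ee_rot"]);print(t)
g=cv2.Canny(cv2.GaussianBlur(d["bgr"],(5,5),0),30,80)
px=[(160.5,213),(347.5,213),(253.5,124),(190,151),(318,151)]
for z in(.150,.154,.158):
    P=((onz(d,px,z)-t)@T)[:,:2]
    f=least_squares(lambda c:np.linalg.norm(P-c[:2],axis=1)-c[2],[0,0,.06]);print(z,f.x,f.fun)
# canister rechecked in scene+side views: mouth ellipse centre by dark-mask contour
w=np.load("w4.npz")
sc=np.load("sc6.npz");sd=np.load("sd6.npz");z0=.09
th=np.linspace(0,2*np.pi,40);C=np.c_[.5286+.05*np.cos(th),-.2473+.05*np.sin(th),0*th+.09]
for n,v in(("sc",sc),("sd",sd)):
    im=v["bgr"].copy()
    im=cv2.resize(im,None,fx=3,fy=3,interpolation=2)
    for p in proj(v,C)*3+1: cv2.circle(im,tuple(int(k) for k in p.round()),1,(0,255,255),-1)
    p=(proj(v,[[.5286,-.2473,.06]])[0]*3).astype(int); im=im[max(0,p[1]-190):p[1]+190,max(0,p[0]-190):p[0]+190]; cv2.imwrite(f"pics/c_{n}.png",im)
a,b=cv2.imread("pics/c_sc.png"),cv2.imread("pics/c_sd.png");h=min(a.shape[0],b.shape[0]);cv2.imwrite("pics/c7.png",np.hstack([a[:h],b[:h]]))
```

```text
[0.5841 0.2567 0.1902]
0.15 [-0.0026  0.0011  0.0598] [ 0.0002  0.0002  0.001  -0.0007 -0.0008]
0.154 [-0.0009  0.0011  0.0585] [ 0.0001  0.0002  0.001  -0.0006 -0.0007]
0.158 [0.0008 0.0011 0.0572] [ 0.0001  0.0002  0.001  -0.0006 -0.0007]
```

View pics/c7.png

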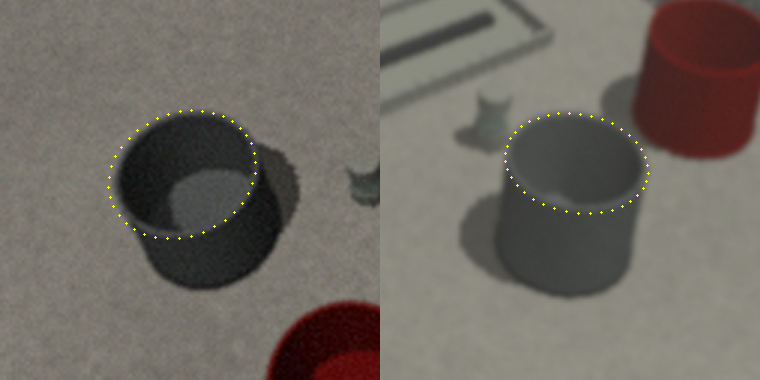

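The overlay of the measured rim fits to within 2–3 mm in both views; the true rim sits slightly towards +y. I'll aim for (0.529, -0.246). Carrying the lids over now.

```bash
python3 -m pendant '[{"dx":0.0009,"dy":0.012,"dz":0,"rx":0,"ry":0,"rz":0,"hand":0},{"dx":0.0017,"dy":0.022,"dz":0,"rx":0,"ry":0,"rz":0,"hand":0},{"dx":0.0025,"dy":0.0316,"dz":0,"rx":0,"ry":0,"rz":0,"hand":0},{"dx":0.0025,"dy":0.0316,"dz":0,"rx":0,"ry":0,"rz":0,"hand":0},{"dx":0.0025,"dy":0.0316,"dz":0,"rx":0,"ry":0,"rz":0,"hand":0},{"dx":0.0025,"dy":0.0316,"dz":0,"rx":0,"ry":0,"rz":0,"hand":0},{"dx":0.0025,"dy":0.0316,"dz":0,"rx":0,"ry":0,"rz":0,"hand":0},{"dx":0.0025,"dy":0.0316,"dz":0,"rx":0,"ry":0,"rz":0,"hand":0},{"dx":0.0025,"dy":0.0316,"dz":0,"rx":0,"ry":0,"rz":0,"hand":0}]'
python3 -m pendant '[{"dx":0.0025,"dy":0.0316,"dz":0,"rx":0,"ry":0,"rz":0,"hand":0},{"dx":0.0025,"dy":0.0316,"dz":0,"rx":0,"ry":0,"rz":0,"hand":0},{"dx":0.0025,"dy":0.0316,"dz":0,"rx":0,"ry":0,"rz":0,"hand":0},{"dx":0.0025,"dy":0.0316,"dz":0,"rx":0,"ry":0,"rz":0,"hand":0},{"dx":0.0025,"dy":0.0316,"dz":0,"rx":0,"ry":0,"rz":0,"hand":0},{"dx":0.0025,"dy":0.0316,"dz":0,"rx":0,"ry":0,"rz":0,"hand":0},{"dx":0.0025,"dy":0.0316,"dz":0,"rx":0,"ry":0,"rz":0,"hand":0},{"dx":0.0015,"dy":0.018,"dz":0,"rx":0,"ry":0,"rz":0,"hand":0},{"dx":0.001,"dy":0.01,"dz":0,"rx":0,"ry":0,"rz":0,"hand":0},{"dx":0,"dy":0,"dz":0,"rx":0,"ry":0,"rz":0,"hand":0},{"dx":0,"dy":0,"dz":0,"rx":0,"ry":0,"rz":0,"hand":0}]'
python3 - <<'E'
from h import *
np.set_printoptions(precision=4,suppress=True)
print(np.mean([(cam("scene"),manip.get_state()["position"])[1] for _ in range(3)],0))
d=cam("wrist");s=cam("side");a=cam("scene")
np.savez("w8.npz",**{k:d[k] for k in("R","p","K","distortion","bgr")})
cv2.imwrite("pics/w8.png",np.hstack([d["bgr"],np.vstack([s["bgr"][130:322,200:456],a["bgr"][130:322,30:286]])]))
E
```

```text
clock: 12.23
position: [0.5556, 0.0005, 0.1914]
ee_rot: [0.0, 0.995, -0.095, -0.001]
contact_force: [0.8, -0.5, -5.1]
width: 0.0148
gripper_force: 78.5
clock: 13.15
position: [0.5289, -0.2453, 0.1916]
ee_rot: [-0.001, 0.995, -0.095, -0.001]
contact_force: [-0.1, 0.1, -4.8]
width: 0.0155
gripper_force: 78.5
[ 0.5293 -0.2444  0.1919]
```

View pics/w8.png

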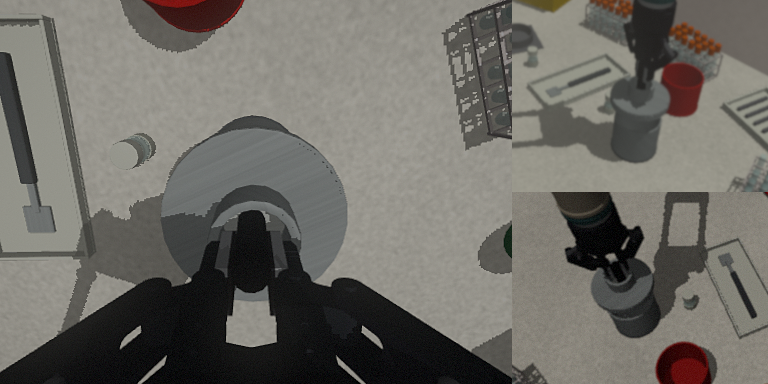

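The lids hang over the canister: plate columns 160–347, with the canister's top edge symmetric behind it at columns 218–294. Lowering now, with force checks.

```bash
python3 -m pendant '[{"dx":0,"dy":0.001,"dz":0.01,"rx":0,"ry":0,"rz":0,"hand":0},{"dx":0,"dy":0,"dz":0.015,"rx":0,"ry":0,"rz":0,"hand":0},{"dx":0,"dy":0,"dz":0.01,"rx":0,"ry":0,"rz":0,"hand":0},{"dx":0,"dy":0,"dz":0.005,"rx":0,"ry":0,"rz":0,"hand":0},{"dx":0,"dy":0,"dz":0.005,"rx":0,"ry":0,"rz":0,"hand":0},{"dx":0,"dy":0,"dz":0.004,"rx":0,"ry":0,"rz":0,"hand":0},{"dx":0,"dy":0,"dz":0,"rx":0,"ry":0,"rz":0,"hand":0}]'
python3 -m pendant '[{"dx":0,"dy":0,"dz":0.003,"rx":0,"ry":0,"rz":0,"hand":0},{"dx":0,"dy":0,"dz":0,"rx":0,"ry":0,"rz":0,"hand":0}]'
```

```text
clock: 14.03
position: [0.5291, -0.2467, 0.1425]
ee_rot: [-0.0, 0.996, -0.095, -0.001]
contact_force: [-0.0, -0.2, -4.8]
width: 0.0153
gripper_force: 78.7
clock: 14.2
position: [0.5293, -0.2469, 0.14]
ee_rot: [-0.0, 0.995, -0.095, -0.0]
contact_force: [-0.3, 0.4, -4.1]
width: 0.0153
gripper_force: 78.7
```

```bash
python3 -m pendant '[{"dx":0,"dy":0,"dz":0.002,"rx":0,"ry":0,"rz":0,"hand":0},{"dx":0,"dy":0,"dz":0,"rx":0,"ry":0,"rz":0,"hand":0}]'
python3 -m pendant '[{"dx":0,"dy":0,"dz":0.0015,"rx":0,"ry":0,"rz":0,"hand":0},{"dx":0,"dy":0,"dz":0,"rx":0,"ry":0,"rz":0,"hand":0}]'
```

```text
clock: 14.37
position: [0.5292, -0.247, 0.1397]
ee_rot: [0.0, 0.995, -0.095, 0.0]
contact_force: [-2.5, 0.6, 3.4]
width: 0.015
gripper_force: 79.6
clock: 14.53
position: [0.5293, -0.247, 0.1397]
ee_rot: [0.0, 0.996, -0.095, 0.001]
contact_force: [-4.8, 1.9, 10.4]
width: 0.0153
gripper_force: 80.5
```

```bash
python3 -m pendant '[{"dx":0,"dy":0,"dz":-0.0015,"rx":0,"ry":0,"rz":0,"hand":0},{"dx":0,"dy":0,"dz":0,"rx":0,"ry":0,"rz":0,"hand":0.04},{"dx":0,"dy":0,"dz":0,"rx":0,"ry":0,"rz":0,"hand":0.08},{"dx":0,"dy":0,"dz":0,"rx":0,"ry":0,"rz":0,"hand":0.082},{"dx":0,"dy":0,"dz":0,"rx":0,"ry":0,"rz":0,"hand":0.082},{"dx":0,"dy":0,"dz":0,"rx":0,"ry":0,"rz":0,"hand":0.082},{"dx":0,"dy":0,"dz":0,"rx":0,"ry":0,"rz":0,"hand":0.082}]'
cat > plate.py <<'E'
from h import *
from scipy.optimize import least_squares
np.set_printoptions(precision=4,suppress=True)
def edge(d,c,r,z,angs,span=14):
    "strongest radial intensity edge (px) about the projected circle"
    g=cv2.GaussianBlur(cv2.cvtColor(d["bgr"],6).astype(np.float32),(3,3),0);out=[]
    m=proj(d,[[*c,z]])[0]
    for t in angs:
        p=proj(d,[[c[0]+r*np.cos(t),c[1]+r*np.sin(t),z]])[0];u=(p-m)/np.linalg.norm(p-m)
        k=np.arange(-span,span+.1,.5);q=(p+k[:,None]*u).astype(np.float32)
        v=cv2.remap(g,q[None,:,0].copy(),q[None,:,1].copy(),1)[0];e=np.abs(v[6:]-v[:-6]);i=e.argmax()
        if e[i]>12: out.append(p+(k[i]+1.5)*u)
    return np.array(out)
def fit(d,px,z):
    P=onz(d,px,z)[:,:2];f=least_squares(lambda c:np.linalg.norm(P-c[:2],axis=1)-c[2],[.53,-.246,.06],loss="soft_l1",f_scale=.0008)
    return f.x,np.abs(np.linalg.norm(P-f.x[:2],axis=1)-f.x[2]).mean()
E
python3 - <<'E'
from plate import *
s=manip.get_state();print(s["position"],s["contact_force"],s["width"])
d=cam("wrist");np.savez("w9.npz",**{k:d[k] for k in("R","p","K","distortion","bgr")})
for z in (.096,.1,.104):
    px=edge(d,(.529,-.246),.06,z,np.radians(np.arange(-80,60,5)));print("wrist",z,len(px),*fit(d,px,z))
for n in("side","scene"):
    v=cam(n)
    for z in (.096,.1,.104):
        px=edge(v,(.529,-.246),.06,z,np.radians(np.arange(0,360,6)),6);print(n,z,len(px),*fit(v,px,z))
E
```

```text
clock: 15.12
position: [0.5295, -0.2469, 0.1381]
ee_rot: [-0.0, 0.996, -0.095, -0.0]
contact_force: [-1.2, -0.3, 0.3]
width: 0.082
gripper_force: 0.0
[ 0.5295 -0.2469  0.1381] [-1.2039 -0.2979  0.3276] 0.0819817320937003
wrist 0.096 28 [ 0.5278 -0.2478  0.059 ] 0.0005175220418109217
wrist 0.1 28 [ 0.5291 -0.2481  0.058 ] 0.0005068912276611404
wrist 0.104 28 [ 0.5311 -0.2484  0.0565] 0.0005585139176888991
side 0.096 60 [ 0.53   -0.2461  0.06  ] 0.0041587140984548675
side 0.1 60 [ 0.527  -0.2482  0.0597] 0.004814125097250516
side 0.104 59 [ 0.5237 -0.2503  0.059 ] 0.004979803345456614
scene 0.096 60 [ 0.5229 -0.246   0.0612] 0.0030204725797129436
scene 0.1 59 [ 0.5228 -0.2465  0.063 ] 0.00250921786924841
scene 0.104 60 [ 0.5246 -0.2479  0.063 ] 0.002369064552320915
```

The plate fits a level circle centred at (0.529, -0.248), 0.9 mm from the canister axis, and its height agrees with a seated lid. Next I go down and grip the collar.

```bash
python3 -m pendant '[{"dx":0,"dy":0.0005,"dz":0.012,"rx":0,"ry":0,"rz":0,"hand":0.082},{"dx":0,"dy":0,"dz":0.012,"rx":0,"ry":0,"rz":0,"hand":0.082},{"dx":0,"dy":0,"dz":0.01,"rx":0,"ry":0,"rz":0,"hand":0.082},{"dx":0,"dy":0,"dz":0,"rx":0,"ry":0,"rz":0,"hand":0.082},{"dx":0,"dy":0,"dz":0,"rx":0,"ry":0,"rz":0,"hand":0.082}]' 50
python3 -m pendant '[{"dx":0,"dy":0,"dz":0,"rx":0,"ry":0,"rz":0,"hand":0.03},{"dx":0,"dy":0,"dz":0,"rx":0,"ry":0,"rz":0,"hand":0.03},{"dx":0,"dy":0,"dz":0,"rx":0,"ry":0,"rz":0,"hand":0.03},{"dx":0,"dy":0,"dz":0,"rx":0,"ry":0,"rz":0,"hand":0.03},{"dx":0,"dy":0,"dz":0,"rx":0,"ry":0,"rz":0,"hand":0.03},{"dx":0,"dy":0,"dz":0,"rx":0,"ry":0,"rz":0,"hand":0.03}]' 50
```

```text
clock: 15.68
position: [0.529, -0.2471, 0.1037]
ee_rot: [-0.0, 0.996, -0.095, -0.001]
contact_force: [0.7, 0.6, -0.0]
width: 0.0824
gripper_force: 0.0
clock: 16.18
position: [0.53, -0.2479, 0.1055]
ee_rot: [0.001, 0.996, -0.095, 0.001]
contact_force: [0.3, -0.4, 5.8]
width: 0.05
gripper_force: 52.6
```

Gripped on the collar: 50 mm reading plus the usual 2 mm bias gives 52. Lifting slowly.

```bash
python3 -m pendant '[{"dx":0,"dy":0,"dz":-0.003,"rx":0,"ry":0,"rz":0,"hand":0.03},{"dx":0,"dy":0,"dz":-0.003,"rx":0,"ry":0,"rz":0,"hand":0.03},{"dx":0,"dy":0,"dz":0,"rx":0,"ry":0,"rz":0,"hand":0.03},{"dx":0,"dy":0,"dz":0,"rx":0,"ry":0,"rz":0,"hand":0.03}]'
```

```text
clock: 16.52
position: [0.5291, -0.2472, 0.11]
ee_rot: [-0.0, 0.995, -0.095, -0.0]
contact_force: [-0.5, 0.1, -1.6]
width: 0.0502
gripper_force: 52.1
```

```bash
python3 -m pendant '[{"dx":0,"dy":0,"dz":-0.006,"rx":0,"ry":0,"rz":0,"hand":0.03},{"dx":0,"dy":0,"dz":-0.012,"rx":0,"ry":0,"rz":0,"hand":0.03},{"dx":0,"dy":0,"dz":-0.017,"rx":0,"ry":0,"rz":0,"hand":0.03},{"dx":0,"dy":0,"dz":-0.02,"rx":0,"ry":0,"rz":0,"hand":0.03},{"dx":0,"dy":0,"dz":-0.02,"rx":0,"ry":0,"rz":0,"hand":0.03},{"dx":0,"dy":0,"dz":-0.02,"rx":0,"ry":0,"rz":0,"hand":0.03},{"dx":0,"dy":0,"dz":-0.012,"rx":0,"ry":0,"rz":0,"hand":0.03},{"dx":0,"dy":0,"dz":-0.006,"rx":0,"ry":0,"rz":0,"hand":0.03},{"dx":0,"dy":0,"dz":0,"rx":0,"ry":0,"rz":0,"hand":0.03},{"dx":0,"dy":0,"dz":0,"rx":0,"ry":0,"rz":0,"hand":0.03},{"dx":0,"dy":0,"dz":0,"rx":0,"ry":0,"rz":0,"hand":0.03}]'
python3 - <<'E'
from plate import *
s=manip.get_state();z0=s["position"][2]
print(s["position"],s["contact_force"],s["width"],s["qd"])
d=cam("wrist")
for z in (z0-.008,z0-.004,z0):
    px=edge(d,s["position"][:2],.06,z,np.radians(np.arange(-80,60,5)),20);print("wrist",z,len(px),*fit(d,px,z))
v=cam("side");g=cv2.cvtColor(v["bgr"],6).astype(int)
# along the canister axis: knob (dark) should stand between seated flange and the raised lid
for z in np.arange(.08,.235,.008):
    r=[proj(v,[[.529+o*np.cos(-.4),-.2473+o*np.sin(-.4),z]])[0] for o in(0,.03,-.03)]
    print(round(z,3),[tuple(v["bgr"][int(q[1]),int(q[0])]) and int(g[int(q[1]),int(q[0])]) for q in r])
E
```

```text
clock: 17.43
position: [0.5286, -0.2469, 0.222]
ee_rot: [-0.001, 0.996, -0.095, -0.001]
contact_force: [0.0, -0.6, -1.4]
width: 0.05
gripper_force: 52.2
[ 0.5286 -0.2469  0.222 ] [ 0.032  -0.581  -1.3697] 0.0499977573707452 [ 0.0005  0.0061  0.0024 -0.0002 -0.      0.0018]
wrist 0.21402742412809606 28 [ 0.5286 -0.2457  0.0582] 0.002587979992269222
wrist 0.21802742412809606 28 [ 0.5319 -0.2469  0.0555] 0.0022170639894842537
wrist 0.22202742412809606 28 [ 0.5336 -0.2465  0.055 ] 0.002544006929059319
0.08 [77, 105, 76]
0.088 [62, 120, 76]
0.096 [38, 119, 78]
0.104 [38, 131, 78]
0.112 [37, 131, 82]
0.12 [37, 117, 78]
0.128 [38, 88, 78]
0.136 [38, 81, 78]
0.144 [47, 76, 88]
0.152 [71, 83, 144]
0.16 [80, 106, 140]
0.168 [107, 106, 77]
0.176 [103, 89, 74]
0.184 [71, 65, 103]
0.192 [69, 80, 110]
0.2 [70, 60, 112]
0.208 [70, 36, 103]
0.216 [71, 35, 68]
0.224 [69, 35, 64]
0.232 [66, 34, 62]
```

The side view along the canister axis shows the dark knob standing from 0.096 m up to where the raised skirt hides it, so the inner lid stayed seated. The lid's plate is at about 0.21 m, held steady, with only the outer lid's weight on the wrist.

```bash
python3 -c "
from rig import manip
print(manip.sign_off())"
```

```text
the job is handed in; nothing more can be done
None
```

I handed the job in at about 17.5 s on the robot's clock, and the result isn't known to me: by my measurements the spatula lies in the tray, the inner lid is seated in the canister, and the outer lid is held at about 0.21 m, apparently level.

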